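Tare the dial balance with the oscillator can on its pan

ROBOT

A 6-joint arm with a two-finger parallel gripper is mounted at the origin on the work surface. World frame = base frame: x ahead of the robot, y to its left, z up, the work surface at z = 0. Lengths are in mm, angles in rad, forces in N, time in s.
With the tool pointing down it reaches from about 300 to 750 mm from the base axis. Payload 8.5 kg.
Tool frame: the origin (TCP) lies between the finger pads; the fingertips stand 17 mm ahead of it and the grasp point (between the pads) lies 2 mm behind it; z points along the fingers, y is the line along which they close (so a half turn about z gives the same grasp; the last joint's range is limited). The gripper opens to 85 mm and grips with 20 to 120 N. Pads are 22 mm wide; open, the fingers measure 114 mm over their backs; the gripper's body (76 mm by 85 mm) begins 54 mm behind the grasp point. The pads swing forward as they close: fully open they stand 13 mm farther back than shut.
Start: joints at [0.891, 0.381, 1.297, -0, 1.464, -0.215], TCP at [246.523, 491.637, 248.322] pointing down, gripper open.
Joint ranges: [-3.11, 3.11], [-0.89, 2.33], [0.22, 2.48], [-1.42, 4.56], [0.17, 2.85], [-2.88, 2.88]. Speed limits (rad/s): [2.39, 2.39, 3.14, 3.14, 3.14, 3.14].

INTERFACE

Orientations are given as a unit quaternion [w, x, y, z].
In Python, from bench import arm gives the robot as it stands. The module is installed in compiled form; this text tells all that it offers.
- The arm moves only by the shell command python3 -m handwheel 'ROWS' [OPENING]. ROWS is JSON, a list that holds one entry, the list of rows, each a list of 4 numbers: the shift along the tool's x, y, z in m, then the turn about the tool's z in rad. A call has 1 to 12 rows; each row shifts and turns the commanded pose from where the row before left it, along the tool's axes as they then stand; what a row does not reach is not made up. A row lasts 1/8 s, in which the tool goes at most 62.5 mm and 10.7 degrees, less where a joint would pass 70% of its speed; a pose out of reach is approached as far as the arm can. A call is refused whole if a number of a shift passes 0.0625 or a number of a turn 0.188, either way. A call with a gripper value outside its range is refused whole. OPENING is the closure, from 0 (fully open) to 1 (shut), set as the call begins (- or left out, the last holds). The fingers move at their own pace and stop on an object; the grip force is fixed at half the most. Time passes only in rows, so rows that do not move let the fingers close. It gives the time, the measured TCP pose, the force, the opening and the grip force at its end, in the units of the state.
- arm.observe(): the state, without advancing time (a new reading comes with each control period).
- arm.snapshot(name): name is "scene" or "top" or "wrist"; returns a dict with "pixels" (420x560x3 uint8, red, green, blue), "range_z" (420x560 float32, mm along the optical axis (not along the pixel's ray), 0 where there is no reading), "intrinsics" (3x3 intrinsics, pixels), "k1" (the pictures are not rectified: a ray, as slopes to the right and down, at radius r is drawn at 1 + k1 r^2 times it, then the intrinsics apply), "rvec" (rotation vector, rad) and "tvec" (3), from world to camera coordinates, as OpenCV has them. Camera axes: x right, y down, z forward; pixel columns grow to the right and rows downward; lengths in mm; the calibration is good to about 2 mm. A picture is of the moment at which its call begins.
- arm.job_done(): hands the job in; it is judged then, once.
Trained networks look in the newest picture that a camera, given by its name, has taken for a name from the list of things; names that differ only in an ending like _2 or _b are one class to them, and where a whole thing is asked for, a point or a joint stands for the part that bears it (a point fixed in the world has none). Each returns a list of dicts, best first, with "confidence" (0 to 1); they miss things now and then, are a little off and sometimes report something else, mostly with a low value. They report only what shows in the picture. A call takes as long as a camera call. They do not tell look-alikes from the thing itself.
- arm.cut_out(camera, query): "mask" (420x560 bool, what is visible of it).
- arm.spot_point(camera, query): "at" ([x, y, z] in mm, in the coordinates of the camera as it stood for that picture, good to about 4 mm: a listed point, or the origin of a listed thing).
The state is a dict: "clock": time; "joints": joint angles; "qvel": joint speeds; "effort": joint torques, N m; "eef_pos": TCP position; "tool_rot": TCP orientation; "ft_force": force on the tool from outside, world axes, zero at the start; "wrist_torque": the same for the moment, N m; "gripper_width": finger opening in mm; "grip_force": force on a finger pad.
Only numpy, scipy, OpenCV 4.12 (cv2) and the standard library are available. Lean on these libraries where they do the work, as an engineer would, in place of code of your own. Each camera call takes 0.05 s, during which the arm holds its last target. There are 200 camera calls.

TASK

Set the silver crystal oscillator can gently on the middle of the dial balance's pan, lying flat, without dropping it or pressing the pan down. Then turn the tare knob, in as many small turns as it needs, until the dial hand points exactly at the bold zero mark on the dial disc, which the weight of the can has turned, and leave it there with the can on the pan. Do not touch the dial hand or disc, and leave the other things on the bench where they are.

Things in the scene. Friction and masses are not known exactly. Their poses are not given: they have to be found in the camera images.
- can: flat silver crystal oscillator can, a metal box 50 mm (its x) x 36 mm (its y) x 25 mm high, with a 54 x 36 x 3 mm foot flange; mass unknown, some 80 to 170 g. It lies flat on the bench. Origin: centre of its underside, z up
- balance: grey dial balance, fixed to the bench, a housing 120 mm (its x) x 310 mm (its y), top face 50 mm above the bench. In its frame the pan is at y = +100 mm, the dial in the middle, the tare knob at y = -100 mm. Origin: centre of its underside
- pan: round flat steel pan of the balance, 84 mm diameter, 4 mm thick, on a sprung stem. It sinks about 1.2 mm for every 10 g on it (at most 25 mm further than empty), then damps out within about a second. Origin: centre of its top face, about 85 mm above the bench when empty
- dial_hand: slim black dial hand, turning level 9 mm above the housing top and 5 mm above the white dial disc; it is driven by the tare knob. Not to be touched. Origin: on its axis at the dial's centre; its x axis points along the hand
- dial_card: round white dial disc with ticks, 94 mm diameter, level with the housing top. The sprung pan turns it: a load on the pan turns it anticlockwise as seen from above (about 0.12 rad for every 10 g). Not to be touched. Origin: its centre; its x axis points to the bold zero mark
- pointer_tip (a point): tip of the dial hand, 42 mm from its axis
- dial_centre (a point): axis of the dial hand and disc, at the height of the hand
- zero_mark (a point): outer part of the bold zero mark (14 x 4 mm bar) on the dial disc, at the height of the hand, 42 mm from the axis; it turns with the disc. The tip coincides with this point when the hand is on zero. The other ticks are much thinner and shorter
- knob_top (a point): centre of the top face of the tare knob, 80 mm above the bench: a black fluted round knob, 36 mm diameter, 26 mm high, with an upright axis and a thin white line on top, standing 4 mm above the housing top. Any yaw of grasp from above will do
- tare_knob (a joint): angle of the tare knob (rad), growing anticlockwise as seen from above; it has end stops at -1.5 and 7.5. The dial hand turns the same way by about 0.45 rad for each rad of the knob. It stays where it is left
- breadboard: purple plastic breadboard, 165 x 55 x 9 mm, lying flat; a bystander. Origin: centre of its underside
- croc_clip: nickel-plated crocodile clip, about 55 x 9 x 14 mm, lying flat; a bystander near the can. Origin: underside, near its middle
- trimmer: blue ceramic trimmer pot housing, 20 x 20 x 17 mm; a bystander near the can. Origin: centre of its underside
- heatsink: finned aluminium heat sink, 50 x 40 x 29 mm; a bystander. Origin: centre of its underside
- capacitor: upright round capacitor, 30 mm diameter, 40 mm high; a bystander. Origin: centre of its underside
- screwdriver: screwdriver, 150 mm long, lying flat; a bystander. Origin: on its underside
Mind the look-alikes: they are no part of the job. What is shaped like the can but red or yellow is not meant.

How it is judged:
By the outcome, as a careful person would: the job done as asked, in the order asked, and still so for the second after the job is handed in, with the robot touching nothing.
It also fails if it takes over 72 s, if anything falls off the work surface, if the arm or the gripper's body presses on something with over 40 N, if the wrist force passes 120 N, or if a joint passes its speed limit or range.

## Working session

There is one attempt and no reset: what is moved stays moved. The work goes in short steps, Python scripts to look and compute and a shell command to move; the robot and the scene stay as the last step left them, time stands still between calls to the robot, and variables do not carry over. Pictures are saved under pics/ and viewed, at most 10 in all, crops included, and the job is handed in when it is done.

```bash
mkdir -p pics; cat > h.py <<'E'
import numpy as np, cv2
from bench import arm
def pose(s):
    R,_=cv2.Rodrigues(np.array(s["rvec"],float)); return R,np.array(s["tvec"],float).ravel()
def w(s,p):
    R,t=pose(s); return R.T@(np.array(p)-t)
def cloud(s,mask=None):
    K=np.array(s["intrinsics"]);z=s["range_z"]
    m=(z>0) if mask is None else mask&(z>0)
    v,u=np.nonzero(m); k=s["k1"]
    xd=(u-K[0,2])/K[0,0]; yd=(v-K[1,2])/K[1,1]; x,y=xd.copy(),yd.copy()
    for _ in range(8):
        f=1+k*(x*x+y*y); x,y=xd/f,yd/f
    zz=z[m]; P=np.c_[x*zz,y*zz,zz]; R,t=pose(s)
    return (P-t)@R, s["pixels"][m], np.c_[u,v]
def proj(s,p):
    R,t=pose(s);c=R@np.array(p)+t;x,y=c[:2]/c[2];f=1+s["k1"]*(x*x+y*y);K=np.array(s["intrinsics"])
    return np.array([K[0,0]*x*f+K[0,2],K[1,1]*y*f+K[1,2]])
def save(n,im,f=1):
    cv2.imwrite("pics/"+n,cv2.resize(im[:,:,::-1],None,fx=f,fy=f,interpolation=cv2.INTER_CUBIC))
E
python3 - <<'E'
from h import *
o=arm.observe(); print(o)
ims=[]
for c in ["top","scene"]:
    s=arm.snapshot(c); ims.append(s["pixels"])
    for q in ["can","balance","pan","dial_hand","dial_card","pointer_tip","dial_centre","zero_mark","knob_top","croc_clip","trimmer"]:
        for d in arm.spot_point(c,q)[:4]:
            p=w(s,d["at"]); print(c,q,round(d["confidence"],2),p.round(0),proj(s,p).round(0))
save("top.png",ims[0],1.4); save("scene.png",ims[1],1.4)
E
```

```text
{'clock': 0.0, 'joints': array([ 8.90664174e-01,  3.81240130e-01,  1.29827213e+00,  1.38564355e-05,
        1.46357431e+00, -2.15309615e-01]), 'qvel': array([-1.37608237e-04,  4.04858382e-05, -2.04865931e-04,  4.22568511e-04,
       -3.04335160e-04, -1.65813209e-04]), 'effort': array([ 5.86534916e-04, -4.48462486e+01, -2.31283629e+01, -1.68725187e-04,
        4.70430823e-03,  2.83305462e-05]), 'eef_pos': array([246.38066462, 491.43551766, 247.68422072]), 'tool_rot': array([-3.29574414e-04,  2.30325292e-01,  9.73113407e-01, -6.70349349e-04]), 'ft_force': array([ 1.18768981,  0.39274009, -0.22380662]), 'wrist_torque': array([ 0.03847525, -0.02723519, -0.00977076]), 'grip_force': 0.0, 'gripper_width': 85.44672359676896}
top can 0.81 [ 493. -374.   -1.] [447. 256.]
top can 0.8 [ 476. -168.   -1.] [357. 262.]
top can 0.74 [ 621. -212.    1.] [376. 199.]
top can 0.71 [ 486. -280.   -1.] [407. 259.]
top balance 0.88 [559.  92.  -3.] [242. 222.]
top dial_hand 0.69 [ 767. -156.   -4.] [351. 138.]
top dial_hand 0.68 [455. 391.  -0.] [109. 264.]
top dial_hand 0.55 [560.  91.  60.] [241. 218.]
t
[... 478 characters left out ...]
4.]
scene can 0.62 [ 489. -386.    4.] [114. 292.]
scene balance 0.91 [554.  86.  -1.] [319. 220.]
scene pan 0.62 [527. 181.  88.] [351. 172.]
scene dial_hand 0.66 [761. 112.   3.] [382. 286.]
scene dial_hand 0.52 [556.  87.  58.] [322. 206.]
scene dial_card 0.75 [556.  90.  52.] [323. 208.]
scene pointer_tip 0.56 [597. 102.  60.] [338. 217.]
scene pointer_tip 0.41 [450. 382.   4.] [393. 142.]
scene dial_centre 0.79 [562.  89.  61.] [324. 208.]
scene zero_mark 0.76 [601. 101.  59.] [338. 219.]
scene zero_mark 0.68 [450. 384.   0.] [393. 142.]
scene knob_top 0.67 [588.  -8.  79.] [292. 231.]
scene croc_clip 0.54 [ 397. -292.    2.] [142. 240.]
scene trimmer 0.4 [ 557. -284.   -1.] [172. 296.]
```

View pics/top.png

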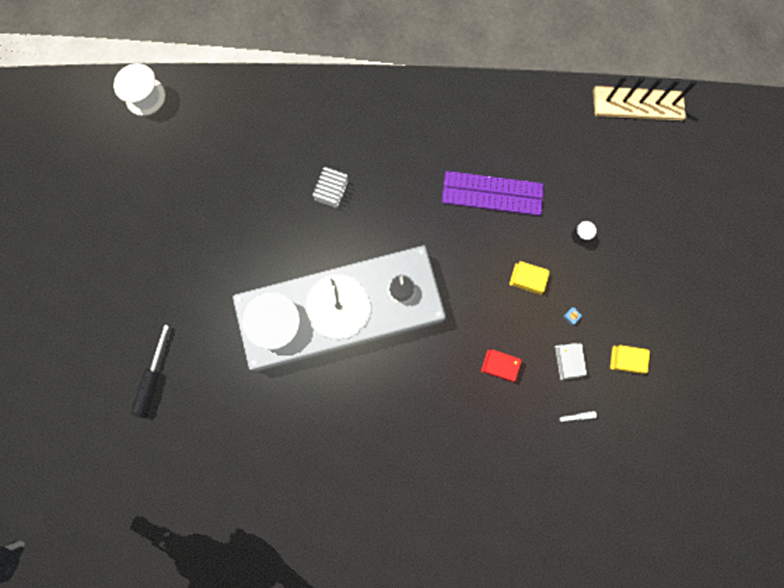

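View pics/scene.png

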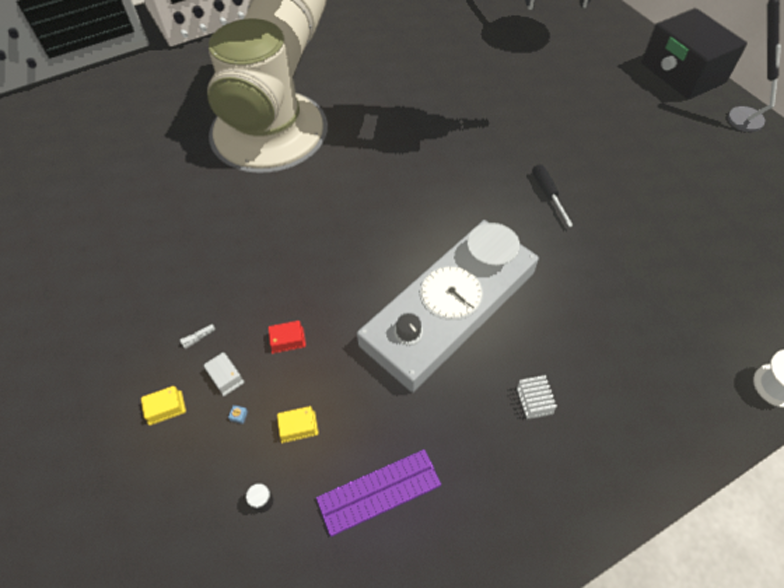

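Top picture, in 560x420 pixels. Possible confusions with the can: red box (357,262), yellow boxes (376,199) and (447,256), silver box (407,259). By the description I choose the silver one, which lies between the clip (412,298) and the trimmer (409,226). The balance runs from the pan (193,229) through the dial (242,218) to the knob (287,204).

```bash
cat >> h.py <<'E'
def toolR(o):
    from scipy.spatial.transform import Rotation as Ro
    q=o["tool_rot"]; return Ro.from_quat([q[1],q[2],q[3],q[0]]).as_matrix()
def go(target,ydir=None):
    """remaining shift in tool axes (mm) and turn (rad, half-turn symmetric) so tool y lies along world angle ydir"""
    o=arm.observe();R=toolR(o);d=R.T@(np.array(target)-o["eef_pos"])
    t=0
    if ydir is not None:
        v=R.T@np.array([np.cos(ydir),np.sin(ydir),0]); t=np.arctan2(-v[0],v[1]); t=(t+np.pi/2)%np.pi-np.pi/2
    print("tool shift",d.round(1),"turn",round(t,3),"R",R.round(3).tolist(),"j6",o["joints"][5].round(2)); return d,t
def rect(P):
    r=cv2.minAreaRect(P[:,:2].astype(np.float32)); b=cv2.boxPoints(r)
    e=[b[1]-b[0],b[2]-b[1]]; e.sort(key=np.linalg.norm)
    return np.array(r[0]),[round(float(np.linalg.norm(x)),1) for x in e],np.arctan2(e[0][1],e[0][0])%np.pi
E
python3 - <<'E'
from h import *
for c in ["top","scene"]:
    s=arm.snapshot(c)
    if c=="top": save("crop.png",s["pixels"][200:320,340:480],4)
    for d in arm.cut_out(c,"can")[:4]:
        P,C,uv=cloud(s,d["mask"]); print(c,round(d["confidence"],2),uv.mean(0).round(),C.mean(0).round(), np.percentile(P[:,2],[5,50,95]).round(1), [x for x in rect(P[P[:,2]>np.percentile(P[:,2],95)-5])])
    P,C,uv=cloud(s)
    for n,c0,r in [("pan",(531,191),60),("knob",(588,-6),30)]:
        m=(np.hypot(P[:,0]-c0[0],P[:,1]-c0[1])<r)&(P[:,2]>68); Q=P[m]
        print(c,n,m.sum(),cv2.minEnclosingCircle(Q[:,:2].astype(np.float32)),np.percentile(Q[:,2],[5,50,95]))
go((486,-280,200),np.pi/2)
E
```

```text
top 0.69 [358. 261.] [240.  73.  66.] [ 2.1 24.5 27.3] [array([ 478.26293945, -166.52960205]), [36.1, 50.6], np.float32(2.8301644)]
top 0.63 [407. 258.] [237. 238. 235.] [10.8 24.3 27.4] [array([ 487.59197998, -277.76828003]), [37.1, 50.3], np.float32(1.72445)]
top 0.58 [378. 198.] [248. 243.  83.] [ 3.6 24.2 27.3] [array([ 620.46722412, -212.86720276]), [34.1, 50.4], np.float32(2.8488638)]
top 0.21 [241. 220.] [224. 226. 225.] [47.  51.4 85.7] [array([566.64263916, 106.73730469]), [83.5, 257.9], np.float32(0.4098656)]
top pan 1293 ((532.0105590820312, 186.66738891601562), 42.588199615478516) [82.40155653 84.92466485 87.54128349]
top knob 251 ((589.287109375, -6.114989757537842), 19.480791091918945) [75.12120113 79.80905253 82.68605329]
scene 0.9 [204. 240.] [216.  64.  56.] [ 4.2 26.  28.9] [array([ 476.70361328, -170.51309204]), [36.8, 49.9], np.float32(2.8192022)]
scene 0.89 [160. 266.] [208. 209. 202.] [ 4.6 26.1 28.7] [array([ 486.13446045, -281.13259888]), [35.7, 50.8], np.float32(1.7024533)]
scene 0.84 [212. 302.] [238. 222.  76.] [ 3.7 25.9 28.7] [array([ 618.66345215, -216.96591187]), [36.2, 49.8], np.float32(2.8398206)]
scene 0.71 [322. 208.] [250. 249. 242.] [53.7 55.8 58.4] [array([557.46203613,  87.17016602]), [89.0, 90.8], np.float32(2.2856026)]
scene pan 876 ((529.5562744140625, 184.37704467773438), 43.173458099365234) [83.94654844 86.28229464 88.41445273]
scene knob 261 ((586.2579956054688, -8.736967086791992), 19.070491790771484) [71.6644704  80.82033436 83.3490568 ]
tool shift [-560.  -582.4   48.3] turn -0.465 R [[-0.894, 0.448, 0.0], [0.448, 0.894, 0.0], [-0.0, 0.0, -1.0]] j6 -0.22
```

View pics/crop.png

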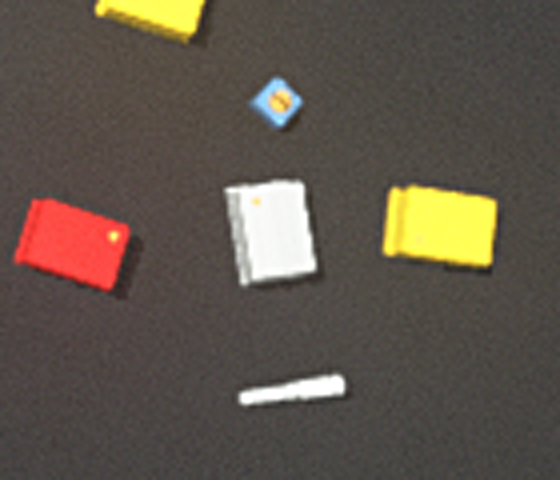

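The crop confirms it: the silver box with a yellow dot at (407,258) in the top picture. Red is at (358,261) and yellow at (450,256). The short axis is at 1.713 rad, so I move over it.

```bash
python3 -m handwheel '[[[-0.04,-0.0417,0.002,0],[-0.04,-0.0417,0.002,0],[-0.04,-0.0417,0.002,0],[-0.04,-0.0417,0.002,0],[-0.04,-0.0417,0.002,0],[-0.04,-0.0417,0.002,0],[-0.04,-0.0417,0.002,0],[-0.04,-0.0417,0.002,0],[-0.04,-0.0417,0.002,0],[-0.04,-0.0417,0.002,0],[-0.04,-0.0417,0.002,0],[-0.04,-0.0417,0.002,0]]]' 0
python3 -m handwheel '[[[-0.04,-0.0417,0,0],[-0.04,-0.0417,0,0],[0,0,0,-0.15],[0,0,0,-0.15],[0,0,0,-0.15],[0,0,0,-0.156],[0,0,0,0],[0,0,0,0]]]'
cat > m.py <<'E'
from h import *
s=arm.snapshot("wrist"); save("w1.png",s["pixels"],1)
for d in arm.cut_out("wrist","can")[:3]:
    P,C,uv=cloud(s,d["mask"]); print(round(d["confidence"],2),uv.mean(0).round(),C.mean(0).round(), np.percentile(P[:,2],[2,5,50,95]).round(1), rect(P[P[:,2]>18]), rect(P))
for d in arm.spot_point("wrist","can")[:3]: print(d["confidence"],w(s,d["at"]))
print(arm.observe()["eef_pos"],arm.observe()["ft_force"]); go((487,-279.5,60),1.713)
E
python3 m.py
```

```text
clock: 2.9
eef_pos: [451.6, -172.9, 224.4]
tool_rot: [0.0, 0.231, 0.973, -0.0]
ft_force: [0.9, 0.2, 0.7]
gripper_width: 85.6
grip_force: 0.0
clock: 3.9
eef_pos: [485.4, -281.2, 224.3]
tool_rot: [-0.0, -0.069, 0.998, 0.0]
ft_force: [-0.1, 0.1, -0.9]
gripper_width: 85.5
grip_force: 0.0
0.8 [281. 185.] [241. 241. 239.] [-0.9  1.6 24.1 25.3] (array([ 486.77246094, -282.30548096]), [35.4, 49.3], np.float32(1.7206228)) (array([ 489.22341919, -280.15686035]), [39.1, 61.7], np.float32(1.7323291))
0.73 [317. 293.] [243. 230.   1.] [ 0.5  1.7 23.5 24.8] (array([ 618.15570068, -217.4881897 ]), [36.3, 50.8], np.float32(2.8490398)) (array([ 620.80682373, -213.20004272]), [40.1, 64.7], np.float32(2.802713))
0.68 [378. 190.] [244.  78.  61.] [ 1.4  3.2 23.8 25.1] (array([ 477.14254761, -171.08970642]), [36.3, 50.4], np.float32(2.8350108)) (array([ 478.34136963, -166.50738525]), [36.5, 64.0], np.float32(2.8511784))
0.84 [ 484.08048579 -282.40533554    0.60373188]
0.84 [ 4.78468562e+02 -1.73137105e+02  3.58524278e-01]
0.82 [ 6.18881308e+02 -2.14694151e+02 -1.73254717e-01]
[ 485.44484747 -281.24283098  224.31147998] [ 0.34994857  0.62581054 -0.66742648]
tool shift [ -1.8   1.5 164.3] turn -0.002 R [[-0.99, -0.139, -0.0], [-0.139, 0.99, -0.0], [0.0, -0.0, -1.0]] j6 -2.45
```

```bash
python3 -m handwheel '[[[-0.0014,0,0.045,0],[0,0,0.045,0],[0,0,0,0],[0,0,0,0],[0,0,0,0],[0,0,0,0]]]' 0.3
cat > ft.py <<'E'
from h import *
F=[]
for i in range(15): arm.snapshot("wrist"); F.append(arm.observe()["ft_force"])
F=np.array(F); print(F.mean(0),F.std(0))
E
python3 ft.py; python3 - <<'E'
from h import *
s=arm.snapshot("wrist"); save("w2.png",s["pixels"],1)
P,C,uv=cloud(s); m=(np.hypot(P[:,0]-487,P[:,1]+281)<36)&(P[:,2]>18)&(P[:,2]<35); print(rect(P[m]),np.median(P[m][:,2]))
o=arm.observe();print(o["eef_pos"],o["gripper_width"])
E
```

```text
clock: 4.8
eef_pos: [487.1, -281.3, 135.5]
tool_rot: [0.001, -0.071, 0.998, -0.001]
ft_force: [-0.5, -0.8, 0.1]
gripper_width: 59.9
grip_force: 0.0
[-0.1169392  -0.02988647  0.14754052] [0.41768638 0.46553375 0.34434629]
(array([ 486.50320435, -281.79272461]), [35.9, 49.7], np.float32(1.7141978)) 24.14348158258015
[ 486.82900476 -281.04422749  134.31029954] 59.40128268623448
```

View pics/w2.png

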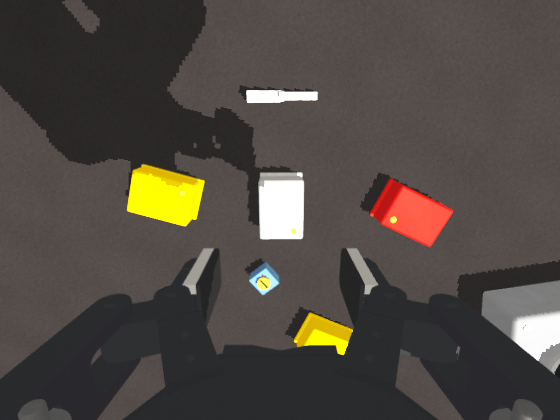

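The wrist picture shows the silver can at (281,206), square between the fingers (200 and 360 px), with the yellow box, red box, trimmer and clip all clear. I descend and grip.

```bash
python3 -m handwheel '[[[0,0,0.045,0],[0,0,0.04,0],[0,0,0.02,0],[0,0,0.009,0],[0,0,0,0],[0,0,0,0]]]'
python3 -m handwheel '[[[0,0,0,0],[0,0,0,0],[0,0,0,0],[0,0,0,0],[0,0,0,0],[0,0,0,0]]]' 0.9
```

```text
clock: 6.35
eef_pos: [487.2, -281.4, 21.3]
tool_rot: [0.001, -0.071, 0.998, -0.001]
ft_force: [-0.1, 1.0, -0.0]
gripper_width: 59.8
grip_force: 0.0
clock: 7.1
eef_pos: [487.2, -281.3, 21.3]
tool_rot: [0.001, -0.071, 0.998, -0.001]
ft_force: [-1.0, 0.6, 6.0]
gripper_width: 34.9
grip_force: 61.5
```

```bash
python3 -m handwheel '[[[0,0,-0.01,0],[0,0,-0.04,0],[0,0,-0.05,0],[0,0,-0.05,0],[0,0,0,0],[0,0,0,0],[0,0,0,0],[0,0,0,0]]]'
python3 ft.py; python3 -c "
from h import *
go((530.8,185.5,160),1.713)"
```

```text
clock: 8.1
eef_pos: [486.6, -280.9, 169.3]
tool_rot: [-0.001, -0.071, 0.998, 0.001]
ft_force: [-0.4, 0.8, -1.7]
gripper_width: 35.0
grip_force: 60.6
[ 0.10304887  0.05812003 -1.77156176] [0.36712804 0.45998305 0.49515824]
tool shift [-109.2  455.7   10.3] turn -0.001 R [[-0.99, -0.141, 0.0], [-0.141, 0.99, -0.0], [0.0, -0.0, -1.0]] j6 -2.45
```

```bash
python3 -m handwheel '[[[-0.0136,0.057,0,0],[-0.0136,0.057,0,0],[-0.0136,0.057,0,0],[-0.0136,0.057,0,0],[-0.0136,0.057,0,0],[-0.0136,0.057,0,0],[-0.0136,0.057,0,0],[-0.0136,0.057,0,0],[0,0,0.01,0],[0,0,0,0],[0,0,0,0]]]'
cat > dial.py <<'E'
from h import *
import sys
CEN=np.array([559,88.5])
def look(cam,show=None):
    s=arm.snapshot(cam)
    r={}
    for q in ["dial_centre","pointer_tip","zero_mark"]:
        L=[(d["confidence"],w(s,d["at"])) for d in arm.spot_point(cam,q)]
        L=[x for x in L if np.hypot(*(x[1][:2]-CEN))<70]
        if L: r[q]=L[0][1]; print(cam,q,round(L[0][0],2),L[0][1].round(1))
    # rectify dial plane to a map: 4 px/mm, card at z=50
    return s,r
def flat(s,c,z,half=60,k=5):
    g=np.arange(-half,half,1/k); X,Y=np.meshgrid(g,-g)   # world x right, y up
    P=np.c_[(c[0]+X).ravel(),(c[1]+Y).ravel(),np.full(X.size,z)]
    R,t=pose(s);q=P@R.T+t;x,y=(q[:,:2]/q[:,2:]).T;f=1+s["k1"]*(x*x+y*y);K=np.array(s["intrinsics"])
    return cv2.remap(s["pixels"],(K[0,0]*x*f+K[0,2]).reshape(X.shape).astype(np.float32),(K[1,1]*y*f+K[1,2]).reshape(X.shape).astype(np.float32),cv2.INTER_CUBIC)
E
python3 - <<'E'
from dial import *
s,r=look("top"); a=flat(s,CEN,50)
s2,r2=look("scene"); b=flat(s2,CEN,50)
save("flat0.png",np.hstack([a,b]),0.66)
s3=arm.snapshot("wrist")
P,C,uv=cloud(s3); m=(np.hypot(P[:,0]-531,P[:,1]-185)<60)&(P[:,2]>78)&(P[:,2]<93); print("pan wrist",cv2.minEnclosingCircle(P[m][:,:2].astype(np.float32)),np.median(P[m][:,2]))
print([w(s3,d["at"]) for d in arm.spot_point("wrist","pan")[:1]])
Q,_,_=cloud(s2); m=(np.hypot(Q[:,0]-531,Q[:,1]-185)<50)&(Q[:,2]>120)&(Q[:,2]<163)
o=arm.observe(); go((530.8,185.5,110),1.713); print(o["eef_pos"])
E
```

```text
clock: 10.22
eef_pos: [530.5, 184.6, 160.5]
tool_rot: [0.0, -0.07, 0.998, -0.0]
ft_force: [-0.3, -0.5, -1.4]
gripper_width: 34.6
grip_force: 60.6
top dial_centre 0.64 [560.3  88.6  56.7]
top pointer_tip 0.62 [604.3 107.5  57.1]
top zero_mark 0.78 [601.3 108.1  56.1]
scene dial_centre 0.96 [560.4  91.3  59.7]
scene pointer_tip 0.52 [596.2 100.1  60.5]
scene zero_mark 0.86 [597.6 100.4  57.9]
pan wrist ((530.2775268554688, 183.37574768066406), 42.028194427490234) 84.18312285801551
[]
tool shift [-0.4 -0.2 50.4] turn -0.001 R [[-0.99, -0.141, 0.0], [-0.141, 0.99, -0.0], [-0.0, -0.0, -1.0]] j6 -1.59
[530.37588603 185.65211294 160.35198541]
```

View pics/flat0.png

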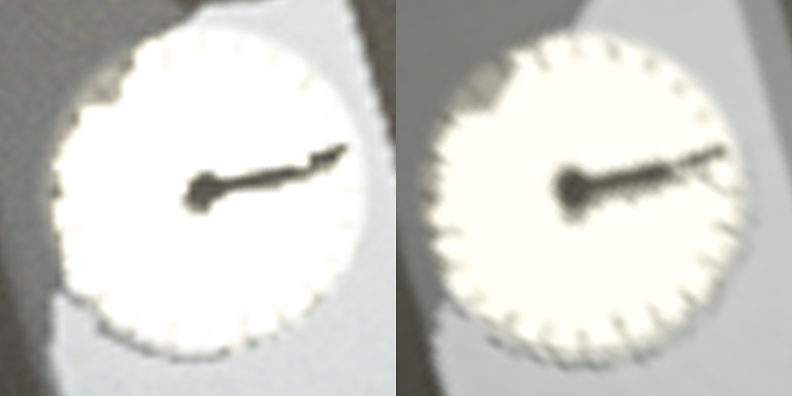

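The flattened dial from both cameras shows the hand and the bold mark nearly together, pointing at about 14° off +x (top tip near (345,150), hub (200,188)). The can is over the pan, so I lower it to just above contact and then down with the spring.

```bash
python3 -m handwheel '[[[0,0.0005,0.02,0],[0,0,0.014,0],[0,0,0.01,0],[0,0,0.005,0],[0,0,0.003,0],[0,0,0.002,0],[0,0,0.002,0],[0,0,0.002,0],[0,0,0.002,0],[0,0,0.002,0],[0,0,0.002,0],[0,0,0,0]]]'
python3 -m handwheel '[[[0,0,0.002,0],[0,0,0.002,0],[0,0,0,0],[0,0,0,0],[0,0,0,0]]]'
python3 - <<'E'
from h import *
F=[]
for i in range(12): s=arm.snapshot("wrist"); F.append(arm.observe()["ft_force"])
print(np.mean(F,0)); P,C,uv=cloud(s)
r=np.hypot(P[:,0]-530.6,P[:,1]-184.8); m=(r<39)&(P[:,2]<90)&(P[:,2]>58); print(m.sum(),np.percentile(P[m][:,2],[10,50,90])); m2=(r<20)&(P[:,2]>85)&(P[:,2]<105); print("can top",np.median(P[m2][:,2]))
save("w3.png",s["pixels"]); print(arm.observe()["eef_pos"])
E
```

```text
clock: 12.22
eef_pos: [530.3, 186.2, 96.2]
tool_rot: [-0.0, -0.071, 0.998, -0.0]
ft_force: [0.9, -0.3, 0.6]
gripper_width: 35.0
grip_force: 60.7
clock: 12.85
eef_pos: [530.3, 186.2, 92.4]
tool_rot: [-0.0, -0.071, 0.998, -0.0]
ft_force: [0.2, -0.5, -0.6]
gripper_width: 34.9
grip_force: 60.7
[-0.55226897 -0.19246012 -0.44959359]
5854 [69.53808933 70.49643163 83.66416517]
can top 95.16848617060612
[530.26184946 186.21656301  92.33161163]
```

View pics/w3.png

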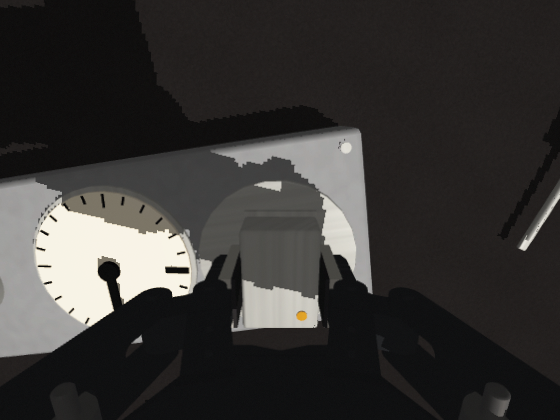

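The can sits flat on the pan, which has sunk to 70.5 mm. The bold mark at (178,269) has turned about 1.3 rad from the hand. About 0.5 N is still carried by the arm, so I go a little lower, measure, then release.

```bash
python3 -m handwheel '[[[0,0,0.002,0],[0,0,0.0015,0],[0,0,0,0],[0,0,0,0],[0,0,0,0]]]'
python3 - <<'E'
from h import *
F=[]
for i in range(14): s=arm.snapshot("wrist"); F.append(arm.observe()["ft_force"])
print(np.mean(F,0)); P,C,uv=cloud(s)
r=np.hypot(P[:,0]-530.6,P[:,1]-184.8); m=(r<39)&(P[:,2]<75)&(P[:,2]>58); print(m.sum(),np.median(P[m][:,2])); print(arm.observe()["eef_pos"])
E
```

```text
clock: 14.08
eef_pos: [530.3, 186.2, 88.9]
tool_rot: [0.0, -0.071, 0.998, 0.0]
ft_force: [0.3, -0.5, 0.9]
gripper_width: 34.6
grip_force: 60.7
[ 0.02146163 -0.0595382  -0.1470959 ]
4913 66.83538768208302
[530.33186961 186.21316571  88.80941696]
```

```bash
python3 -m handwheel '[[[0,0,0,0],[0,0,0,0],[0,0,0,0],[0,0,0,0],[0,0,0,0],[0,0,0,0]]]' 0.4
python3 -m handwheel '[[[0,0,-0.005,0],[0,0,-0.01,0],[0,0,-0.025,0],[0,0,-0.05,0],[0,0,-0.03,0],[0,0,0,0],[0,0,0,0],[0,0,0,0]]]'
python3 - <<'E'
from dial import *
s=arm.snapshot("wrist"); P,C,uv=cloud(s)
r=np.hypot(P[:,0]-530.6,P[:,1]-184.8)
for lo,hi in [(58,75),(80,100)]:
    m=(r<38)&(P[:,2]<hi)&(P[:,2]>lo); print(m.sum(),np.percentile(P[m][:,2],[5,50,95]),rect(P[m]))
save("w4.png",s["pixels"])
go((587.5,-7.5,130),1.713)
E
```

```text
clock: 15.52
eef_pos: [530.3, 186.2, 88.8]
tool_rot: [-0.0, -0.071, 0.998, 0.0]
ft_force: [-0.1, 0.2, -0.3]
gripper_width: 51.3
grip_force: 0.0
clock: 16.52
eef_pos: [529.9, 186.2, 207.7]
tool_rot: [-0.001, -0.071, 0.998, -0.0]
ft_force: [-0.1, 0.3, -0.2]
gripper_width: 51.2
grip_force: 0.0
2689 [64.36038211 65.46933485 67.39686922] (array([530.81109619, 184.74359131]), [75.3, 75.4], np.float32(2.5111127))
2559 [88.76269235 90.32084945 91.44383814] (array([530.25634766, 184.69497681]), [36.0, 50.1], np.float32(1.712728))
tool shift [ -29.8 -199.8   77.8] turn -0.001 R [[-0.99, -0.141, -0.002], [-0.141, 0.99, -0.0], [0.002, 0.0, -1.0]] j6 -1.58
```

View pics/w4.png

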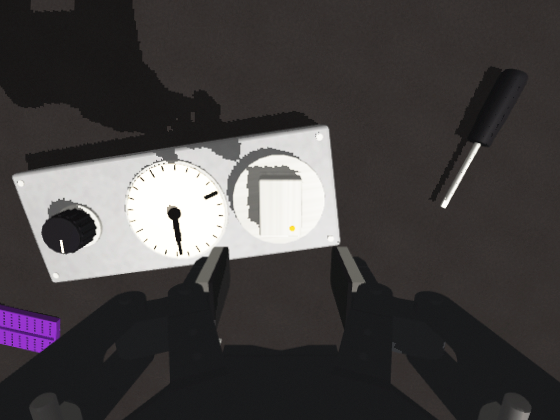

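The can lies flat at the pan's centre ((280,206) px). The hand points down the picture (tip (180,252)) and the bold mark is at (211,195). I measure both angles by rectifying the dial plane.

```bash
cat >> dial.py <<'E'
def angles(cam,c0=CEN,out=None):
    s=arm.snapshot(cam); c=np.array(c0,float)
    k=5
    for _ in range(4):     # hub centre at hand height
        g=cv2.cvtColor(flat(s,c,59,9,k),cv2.COLOR_RGB2GRAY); m=(g<90).astype(np.uint8)
        m=cv2.morphologyEx(m,cv2.MORPH_OPEN,np.ones((4*k+5,4*k+5)) if 0 else cv2.getStructuringElement(2,(5*k,5*k)))
        if not m.any(): break
        v,u=np.nonzero(m); d=np.array([u.mean()/k-9,9-v.mean()/k]); c=c+d
        if np.hypot(*d)<.05: break
    def prof(z,r0,r1):
        g=cv2.cvtColor(flat(s,c,z,60,k),cv2.COLOR_RGB2GRAY).astype(np.float32)
        th=np.arange(0,2*np.pi,np.pi/720); r=np.arange(r0,r1,.4); T,Rr=np.meshgrid(th,r)
        p=cv2.remap(g,((60+Rr*np.cos(T))*k).astype(np.float32),((60-Rr*np.sin(T))*k).astype(np.float32),cv2.INTER_LINEAR)
        return th,p.mean(0)
    def peak(th,p,width=.09):
        d=np.maximum(np.median(p)*.9-p,0); kk=int(width/(np.pi/720)); n=len(d)
        i=np.argmax(cv2.blur(np.r_[d,d,d].reshape(1,-1),(2*kk+1,1)).ravel()[n:2*n]); J=np.arange(i-kk,i+kk+1); ww=d[J%n]
        return (J*ww).sum()/ww.sum()*np.pi/720, ww.max()
    h=peak(*prof(59,12,30)); m=peak(*prof(54,36,40))
    print(cam,"centre",c.round(1),"hand %.3f (%.0f) mark %.3f (%.0f) mark-hand %.3f"%(*h,*m,m[0]-h[0]))
    if out: save(out,flat(s,c,59,60,5))
    return s,c,h[0],m[0]
E
python3 - <<'E'
from dial import *
for c in ["wrist","wrist","top","scene"]: angles(c,out="f_%s.png"%c)
s=arm.snapshot("wrist"); P,C,uv=cloud(s); m=(np.hypot(P[:,0]-588,P[:,1]+7)<28)&(P[:,2]>74)&(P[:,2]<90); print("knob",m.sum(),cv2.minEnclosingCircle(P[m][:,:2].astype(np.float32)),np.median(P[m][:,2]),P[m][:,:2].mean(0))
for d in arm.spot_point("wrist","knob_top")[:1]: print(w(s,d["at"]))
E
python3 -c "
import cv2,numpy as np
cv2.imwrite('pics/f.png',np.hstack([cv2.resize(cv2.imread('pics/f_%s.png'%c),(266,266)) for c in ['wrist','top','scene']]))"
```

```text
wrist centre [559.2  87.8] hand 0.200 (211) mark 2.191 (216) mark-hand 1.991
wrist centre [559.2  87.8] hand 0.204 (211) mark 2.189 (215) mark-hand 1.984
top centre [559.   88.5] hand 0.258 (138) mark 0.234 (63) mark-hand -0.024
scene centre [557.8  87.6] hand 0.184 (133) mark 2.182 (95) mark-hand 1.998
knob 1280 ((586.1936645507812, -7.489313125610352), 19.307727813720703) 79.24837606089554 [585.17978913  -6.45401413]
[584.21562585  -8.95832482  82.68828946]
```

View pics/f.png

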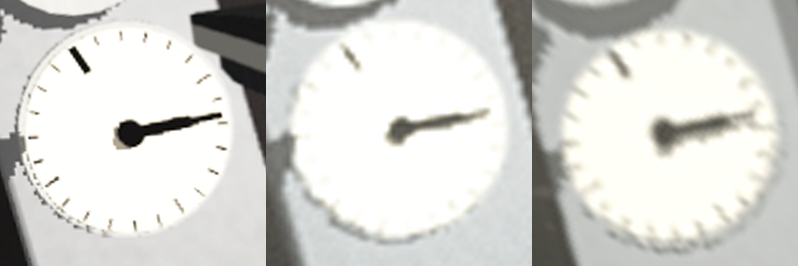

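```bash
python3 -m handwheel '[[[-0.0073,-0.05,0.0145,0],[-0.0073,-0.05,0.0145,0],[-0.0073,-0.05,0.0145,0],[-0.0073,-0.05,0.0145,0],[0,0,0,0],[0,0,0,0]]]'
cat > knob.py <<'E'
from h import *
s=arm.snapshot("wrist"); P,C,uv=cloud(s); m=(np.hypot(P[:,0]-588,P[:,1]+7)<28)&(P[:,2]>76)&(P[:,2]<86); Q=P[m][:,:2].astype(np.float32)
print("knob",m.sum(),cv2.minEnclosingCircle(Q),np.median(P[m][:,2]),cv2.fitEllipse(cv2.convexHull(Q))); save("w5.png",s["pixels"])
for d in arm.spot_point("wrist","knob_top")[:1]: print(w(s,d["at"]))
go((587.2,-7.8,100))
E
python3 knob.py
python3 -m handwheel '[[[0,0,0,0.185],[0,0,0,0.185],[0,0,0,0.185],[0,0,0,0.185],[0,0,0,0.185],[0,0,0,0.185],[0,0,0,0.185],[0,0,0,0.185],[0,0,0,0.185],[0,0,0,0.185],[0,0,0,0.185],[0,0,0,0.185]]]'
python3 -m handwheel '[[[0,0,0,0.185],[0,0,0,0.185],[0,0,0,0.185],[0,0,0,0.185],[0,0,0,0.185],[0,0,0,0.185],[0,0,0,0.185],[0,0,0,0.185],[0,0,0,0.185],[0,0,0,0.185],[0,0,0,0.185],[0,0,0,0]]]'
python3 knob.py
```

```text
clock: 17.62
eef_pos: [587.2, -7.3, 150.9]
tool_rot: [-0.0, -0.07, 0.998, 0.0]
ft_force: [-0.3, 0.5, 0.4]
gripper_width: 51.3
grip_force: 0.0
knob 2046 ((587.236328125, -8.523386001586914), 19.088680267333984) 79.19649232068907 ((587.0958862304688, -8.46808910369873), (37.39624786376953, 37.73126983642578), 161.88206481933594)
[582.77528675 -12.0728199   82.01382431]
tool shift [ 0.2 -1.2 51.3] turn 0 R [[-0.99, -0.142, 0.001], [-0.142, 0.99, 0.0], [-0.001, -0.0, -1.0]] j6 -1.93
clock: 19.23
eef_pos: [587.2, -6.4, 151.4]
tool_rot: [0.0, 0.863, 0.505, 0.0]
ft_force: [-0.6, -0.2, -0.7]
gripper_width: 51.4
grip_force: 0.0
clock: 20.72
eef_pos: [587.3, -6.6, 151.3]
tool_rot: [-0.0, 0.885, -0.466, 0.0]
ft_force: [-0.1, 0.8, -0.9]
gripper_width: 51.4
grip_force: 0.0
knob 2053 ((586.9580688476562, -8.078505516052246), 19.08306121826172) 79.10313960619084 ((586.9881591796875, -8.08079719543457), (37.3403205871582, 37.92805480957031), 65.34974670410156)
[582.70910877 -10.89172685  85.1511844 ]
tool shift [ 0.6  0.6 51.1] turn 0 R [[0.567, -0.823, 0.0], [-0.823, -0.567, -0.0], [0.0, -0.0, -1.0]] j6 2.32
```

```bash
python3 -m handwheel '[[[0.0012,0.0012,0.03,0],[0,0,0.03,0],[0,0,0.012,0],[0,0,0.005,0],[0,0,0,0],[0,0,0,0]]]'
python3 -m handwheel '[[[0,0,0,0],[0,0,0,0],[0,0,0,0],[0,0,0,0],[0,0,0,0]]]' 0.9
python3 -m handwheel '[[[0,0,0,-0.1],[0,0,0,-0.18],[0,0,0,-0.18],[0,0,0,-0.18],[0,0,0,-0.18],[0,0,0,-0.18],[0,0,0,0],[0,0,0,0]]]'
python3 -c "
from dial import *
angles('wrist',out='g1.png');angles('scene')
print(arm.observe()['ft_force'],arm.observe()['wrist_torque'])"
```

```text
clock: 21.58
eef_pos: [587.5, -9.4, 74.7]
tool_rot: [-0.0, 0.884, -0.467, 0.001]
ft_force: [-0.5, 0.5, -0.0]
gripper_width: 51.4
grip_force: 0.0
clock: 22.2
eef_pos: [588.9, -8.7, 75.4]
tool_rot: [-0.002, 0.884, -0.467, 0.002]
ft_force: [4.6, 4.9, 4.2]
gripper_width: 34.2
grip_force: 59.5
clock: 23.2
eef_pos: [589.7, -7.2, 75.4]
tool_rot: [-0.002, 1.0, 0.014, 0.004]
ft_force: [10.4, 14.0, 2.8]
gripper_width: 34.1
grip_force: 59.5
wrist centre [558.2  86.1] hand 0.641 (102) mark 4.756 (203) mark-hand 4.115
scene centre [552.2  86.2] hand 5.127 (79) mark 3.927 (141) mark-hand -1.200
[10.05129109 13.582658    2.52258478] [ 2.23346257 -1.57656645 -0.01181649]
```

The knob turns the hand (0.20 to 0.64). The sideways force shows the knob axis is about 2 mm off, so I recentre and continue.

```bash
python3 -m handwheel '[[[0.0009,-0.001,0,0],[0.0009,-0.001,0,0],[0,0,0,0],[0,0,0,0],[0,0,0,-0.1],[0,0,0,-0.18],[0,0,0,-0.18],[0,0,0,-0.18],[0,0,0,-0.18],[0,0,0,-0.18],[0,0,0,0],[0,0,0,0]]]'
python3 -c "
from dial import *
angles('wrist',CEN,out='g2.png')
print(arm.observe()['ft_force'],arm.observe()['wrist_torque']);go((589.5,-7,75))"
```

```text
clock: 24.8
eef_pos: [588.9, -5.5, 75.3]
tool_rot: [-0.001, 0.871, 0.492, 0.001]
ft_force: [-2.6, 10.2, 9.2]
gripper_width: 34.3
grip_force: 60.3
wrist centre [560.   89.2] hand 1.079 (206) mark 2.225 (210) mark-hand 1.146
[-1.96561987 10.10169757  9.64302575] [1.65335991 0.30368153 0.04736645]
tool shift [-1.1  1.3  0.3] turn 0 R [[0.516, 0.856, 0.002], [0.856, -0.516, 0.003], [0.003, 0.0, -1.0]] j6 0.33
```

```bash
python3 -m handwheel '[[[0.0008,-0.0007,-0.0005,0],[0,0,0,-0.1],[0,0,0,-0.18],[0,0,0,-0.18],[0,0,0,-0.18],[0,0,0,-0.18],[0,0,0,-0.18],[0,0,0,-0.18],[0,0,0,-0.18],[0,0,0,-0.18],[0,0,0,-0.18],[0,0,0,0]]]'
python3 -m handwheel '[[[0,0,0,-0.18],[0,0,0,-0.18],[0,0,0,-0.1],[0,0,0,0],[0,0,0,0]]]'
python3 -c "
from dial import *
angles('wrist',CEN,out='g3.png')
print(arm.observe()['ft_force'],arm.observe()['wrist_torque']);go((589.5,-7,75))"
```

```text
clock: 26.35
eef_pos: [586.4, -6.2, 75.3]
tool_rot: [-0.002, 0.194, 0.981, -0.001]
ft_force: [-13.8, -0.5, 13.7]
gripper_width: 34.2
grip_force: 60.7
clock: 26.98
eef_pos: [586.3, -7.0, 75.3]
tool_rot: [-0.003, -0.033, 0.999, -0.001]
ft_force: [-14.6, -5.0, 13.8]
gripper_width: 34.0
grip_force: 60.8
wrist centre [556.9  88.5] hand 2.100 (190) mark 2.066 (214) mark-hand -0.035
[-14.56431387  -3.62674656  13.87643758] [-0.71490518  2.37621509  0.05707192]
tool shift [-3.2 -0.3  0.3] turn 0 R [[-0.998, -0.067, -0.005], [-0.067, 0.998, -0.001], [0.005, -0.001, -1.0]] j6 -1.85
```

```bash
python3 -m handwheel '[[[0.001,0,-0.0005,0],[0.001,0,-0.0005,0],[0,0,0,0],[0,0,0,0]]]'
python3 -m handwheel '[[[0,0,0,0],[0,0,0,0],[0,0,0,0],[0,0,0,0]]]' 0.4
python3 -m handwheel '[[[0,0,-0.03,0],[0,0,-0.05,0],[0,0,-0.05,0],[0,0.02,0,0],[0,0.04,0,0],[0,0.03,0,0],[0,0,0,0],[0,0,0,0],[0,0,0,0]]]'
python3 -c "
from dial import *
angles('wrist',CEN,out='g4.png');angles('wrist',CEN)
s=arm.snapshot('wrist');save('w6.png',s['pixels']);print(arm.observe()['eef_pos'])"
```

```text
clock: 27.52
eef_pos: [586.1, -6.9, 75.4]
tool_rot: [-0.001, -0.033, 0.999, -0.0]
ft_force: [-5.9, -4.2, 1.8]
gripper_width: 34.3
grip_force: 60.1
clock: 28.02
eef_pos: [586.7, -6.3, 75.4]
tool_rot: [0.0, -0.033, 0.999, 0.0]
ft_force: [-0.3, 0.3, -0.2]
gripper_width: 51.0
grip_force: 0.0
clock: 29.15
eef_pos: [580.7, 82.6, 205.0]
tool_rot: [-0.0, -0.033, 0.999, -0.0]
ft_force: [-0.2, -0.5, -0.2]
gripper_width: 51.2
grip_force: 0.0
wrist centre [557.8  87.7] hand 2.081 (197) mark 2.113 (204) mark-hand 0.032
wrist centre [557.3  88.5] hand 2.082 (194) mark 2.114 (202) mark-hand 0.032
[580.71696238  82.78730458 205.21788693]
```

View pics/g4.png

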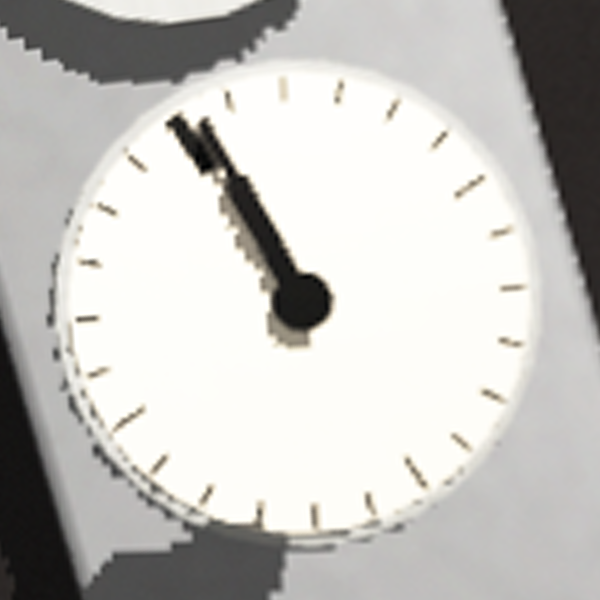

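Hand at about 2.08 rad, from hub (302,300) to tip (203,122). The bold mark lies just left of it, its outer end at (175,120) as seen at hand height (parallax). I measure the disc by the phase of its ticks and the hand by dark pixels only.

```bash
cat > fine.py <<'E'
from dial import *
def fine(cam="wrist",show=False):
    s,c,h,_=angles(cam); k=5; best=[]
    g=cv2.cvtColor(flat(s,c,59,60,k),cv2.COLOR_RGB2GRAY)
    yy,xx=np.mgrid[:g.shape[0],:g.shape[1]]; X=xx/k-60; Y=60-yy/k; r=np.hypot(X,Y); a=np.arctan2(Y,X)
    m=(g<70)&(r>8)&(r<27)&(np.abs(np.angle(np.exp(1j*(a-h))))<.3)
    hand=np.angle(np.exp(1j*a[m]).mean())
    g=cv2.cvtColor(flat(s,c,54,60,k),cv2.COLOR_RGB2GRAY).astype(float)
    th=np.arange(0,2*np.pi,np.pi/1440); rr=np.arange(38,46,.4); T,R=np.meshgrid(th,rr)
    p=cv2.remap(g.astype(np.float32),((60+R*np.cos(T))*k).astype(np.float32),((60-R*np.sin(T))*k).astype(np.float32),1).mean(0)
    hp=cv2.blur(np.r_[p,p,p].reshape(1,-1),(121,1)).ravel()[2880:5760]; d=np.clip(hp-p,0,60)
    d[np.abs(np.angle(np.exp(1j*(th-hand))))<.3]=0
    S={n:(d*np.exp(1j*n*th)).sum() for n in range(15,41)}; n=max(S,key=lambda n:abs(S[n])); 
    n=24 if abs(S[24])>.5*abs(S[n]) else n
    ph=np.angle(S[n])/n; mark=ph+round((2.19-ph)/(2*np.pi/n))*2*np.pi/n
    print("n",n,"q",round(abs(S[n])/d.sum(),2),"hand %.3f tickmark %.3f diff %.3f"%(hand,mark,mark-hand))
if __name__=="__main__": fine(); fine(); fine("scene")
E
python3 fine.py
```

```text
wrist centre [557.8  87.7] hand 2.081 (195) mark 2.114 (204) mark-hand 0.032
n 24 q 0.94 hand 2.076 tickmark 2.171 diff 0.096
wrist centre [557.7  87.9] hand 2.077 (196) mark 2.111 (203) mark-hand 0.033
n 24 q 0.92 hand 2.072 tickmark 2.171 diff 0.099
scene centre [557.6  87. ] hand 2.090 (135) mark 2.148 (136) mark-hand 0.058
n 24 q 0.67 hand nan tickmark 2.161 diff nanfine.py:7: RuntimeWarning: Mean of empty slice.
  hand=np.angle(np.exp(1j*a[m]).mean())
  ret = ret.dtype.type(ret / rcount)
```

```bash
python3 -m handwheel '[[[-0.0003,-0.045,0,0],[-0.0003,-0.0447,0,0],[0,0,0.04,0],[0,0,0.05,0],[0,0,0.03,0],[0,0,0.01,0],[0,0,0,0],[0,0,0,0]]]'
python3 -m handwheel '[[[0,0,0,0],[0,0,0,0],[0,0,0,0],[0,0,0,0]]]' 0.9
python3 -m handwheel '[[[0,0,0,-0.1],[0,0,0,-0.115],[0,0,0,0],[0,0,0,0],[0,0,0,0]]]'
python3 fine.py 2>/dev/null
python3 -m handwheel '[[[0,0,0,0],[0,0,0,0],[0,0,0,0],[0,0,0,0]]]' 0.4
python3 -m handwheel '[[[0,0,-0.03,0],[0,0,-0.05,0],[0,0,-0.05,0],[0,0.02,0,0],[0,0.04,0,0],[0,0.03,0,0],[0,0,0,0],[0,0,0,0],[0,0,0,0]]]'
python3 fine.py 2>/dev/null
```

```text
clock: 30.45
eef_pos: [587.9, -6.1, 76.7]
tool_rot: [0.001, -0.033, 0.999, -0.0]
ft_force: [-0.1, -0.3, 0.3]
gripper_width: 51.3
grip_force: 0.0
clock: 30.95
eef_pos: [587.8, -6.9, 77.0]
tool_rot: [0.001, -0.033, 0.999, -0.001]
ft_force: [-2.5, -3.9, 7.1]
gripper_width: 34.3
grip_force: 59.2
clock: 31.58
eef_pos: [587.8, -6.9, 77.0]
tool_rot: [0.001, -0.14, 0.99, -0.001]
ft_force: [-1.8, -4.9, 6.0]
gripper_width: 34.0
grip_force: 59.2
wrist centre [556.6  88.6] hand 2.200 (197) mark 6.148 (204) mark-hand 3.948
n 24 q 0.56 hand 2.171 tickmark 2.179 diff 0.008
wrist centre [556.6  88.6] hand 2.200 (197) mark 6.157 (204) mark-hand 3.957
n 24 q 0.56 hand 2.171 tickmark 2.179 diff 0.008
scene centre [557.5  87.6] hand 2.185 (140) mark 3.748 (145) mark-hand 1.563
n 24 q 0.56 hand nan tickmark 2.178 diff nan
clock: 32.22
eef_pos: [587.2, -5.9, 75.3]
tool_rot: [-0.0, -0.14, 0.99, 0.0]
ft_force: [0.0, -0.8, 0.5]
gripper_width: 51.6
grip_force: 0.0
clock: 33.35
eef_pos: [562.4, 79.7, 204.9]
tool_rot: [-0.0, -0.14, 0.99, -0.0]
ft_force: [1.3, -0.9, 0.6]
gripper_width: 51.2
grip_force: 0.0
wrist centre [557.   88.5] hand 2.180 (190) mark 2.166 (208) mark-hand -0.015
n 24 q 0.72 hand 2.168 tickmark 2.176 diff 0.007
wrist centre [557.1  88.5] hand 2.181 (190) mark 2.166 (206) mark-hand -0.015
n 24 q 0.74 hand 2.170 tickmark 2.176 diff 0.006
scene centre [557.7  86.8] hand 2.172 (139) mark 2.188 (132) mark-hand 0.015
n 24 q 0.65 hand nan tickmark 2.170 diff nan
```

```bash
python3 - <<'E'
from dial import *
s,c,h,m=angles("wrist")
P,C,uv=cloud(s); q=(np.hypot(P[:,0]-530.6,P[:,1]-184.8)<40)&(P[:,2]<100)&(P[:,2]>80); print(rect(P[q]),np.percentile(P[q][:,2],[5,50,95]))
a=flat(s,c,59,55,5);b=flat(s,c,54,55,5)
save("fin.png",np.hstack([a,b]),0.7)
E
```

```text
wrist centre [557.1  88.4] hand 2.181 (191) mark 2.168 (204) mark-hand -0.013
(array([529.9901123 , 184.58587646]), [36.6, 49.6], np.float32(1.7054164)) [84.05932018 90.03082987 91.2097759 ]
```

View pics/fin.png

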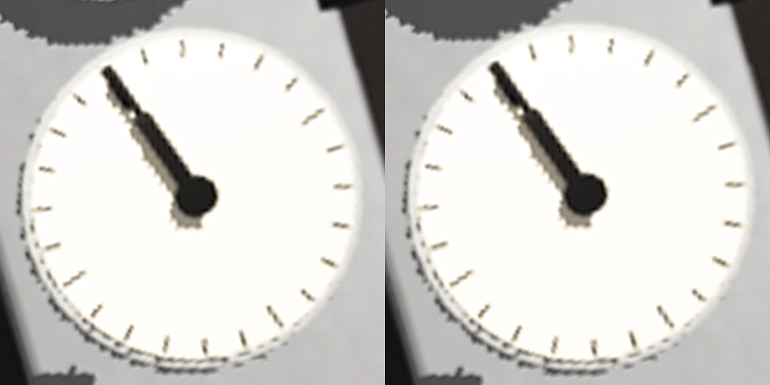

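The hand (hub (196,195), tip about (108,68) in the left half) lies on the bold mark, with a measured difference of 0.006 rad. The can is flat and centred on the pan, and the gripper is clear.

```bash
python3 -c "
from bench import arm
print(arm.job_done())"
```

```text
the job is handed in; nothing more can be done
None
```

The job is handed in: the silver can lies flat in the middle of the pan, and the dial hand is on the bold zero mark to within about 0.006 rad by my own measurement (no verdict was returned).

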